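Show the shaker's strainer to a colleague on the tablet

ROBOT

A 7-joint arm with a two-finger parallel gripper is mounted at the origin on a cart in front of the work surface, level with it; the furniture and walls round the work are solid. World frame = base frame: x ahead of the robot, y to its left, z up, the work surface at z = 0. Lengths are in m, angles in rad, forces in N, time in s.
With the tool pointing down it reaches from about 0.425 to 0.875 m from the base axis. Payload 4.7 kg.
Tool frame: the origin (TCP) lies on the centre line of the jaws, within the pads' length; the fingertips stand 25 mm ahead of it and the grasp point (between the pads) lies 6 mm ahead of it (bot.tcp_to_tips is the distance from the TCP to the fingertips, in m); z points along the fingers, y is the line along which they close (so a half turn about z gives the same grasp; the last joint's range is limited). The gripper opens to 85 mm and grips with 20 to 120 N. Pads are 22 mm wide; open, the fingers measure 114 mm over their backs; the gripper's body (76 mm by 85 mm) begins 54 mm behind the grasp point. The pads swing forward as they close: fully open they stand 13 mm farther back than shut.
Start: joints at [1.161, 0.321, -0.07, 1.45, 0.023, 1.371, -0.057], TCP at [0.267, -0.593, 0.256] pointing down, gripper open.
Joint ranges: [-2.86, 2.86], [-0.3, 2.09], [-1.38, 1.24], [0.06, 2.45], [-1.56, 4.7], [0.09, 2.05], [-2.69, 2.69]. Speed limits (rad/s): [2.57, 2.57, 3.14, 3.14, 3.14, 3.14, 3.14].

INTERFACE

Orientations are given as a rotation vector (axis times angle).
In Python, from station import bot, eyes, order gives the robot as it stands.
- The arm moves only by the tool servo_tool, never from a script. Its arguments are lists of equal length, an entry for each row: "offset": the shift along the tool's x, y, z in m, a list of three; "dr": the turn, a rotation vector about the tool's x, y, z in rad, a list of three; "grip": the finger opening in m, from 0 to 0.0854. In form: {"offset": [[x, y, z], ...], "dr": [[wx, wy, wz], ...], "grip": [grip, ...]}. A call has 1 to 5 rows; each row shifts and turns the commanded pose from where the row before left it, along the tool's axes as they then stand; what a row does not reach is not made up. A row lasts 1/10 s, in which the tool goes at most 50 mm and 8.59 degrees, less where a joint would pass 70% of its speed; a pose out of reach is approached as far as the arm can. A call is refused whole if a number of a shift passes 0.05 or a number of a turn 0.15, either way. A call with a gripper value outside its range is refused whole. The fingers move at their own pace and stop on an object; the grip force is fixed at half the most. Time passes only in rows, so rows that do not move let the fingers close. It gives the time, the measured TCP pose, the force, the opening and the grip force at its end, in the units of the state.
- bot.observe(): the state, without advancing time (a new reading comes with each control period).
- eyes.read_camera(name): name is "scene" or "side" or "wrist"; returns the picture (480x640x3 uint8, red, green, blue); there is no depth.
- eyes.camera_params(name): a dict with "K" (3x3 intrinsics, pixels), "origin" and "orientation" of the camera in the world. Camera axes: x right, y down, z forward; pixel columns grow to the right and rows downward; lengths in m; the calibration is good to about 2 mm. A picture is of the moment at which its call begins: read the wrist's pose just before it. camera_params takes no time and is no camera call; for the wrist camera it gives the pose at the moment of the call.
- order.job_done(): hands the job in; it is judged then, once.
Trained networks look in the newest picture that a camera, given by its name, has taken for a name from the list of things; names that differ only in an ending like _2 or _b are one class to them, and where a whole thing is asked for, a point or a joint stands for the part that bears it (a point fixed in the world has none). Each returns a list of dicts, best first, with "conf" (0 to 1); they miss things now and then, are a little off and sometimes report something else, mostly with a low value. They report only what shows in the picture. A call takes as long as a camera call. They do not tell look-alikes from the thing itself.
- eyes.search_frame(thing, camera): "bbox" ([centre column, centre row, width, height] in pixels, round what is visible of it).
- eyes.spot_point(thing, camera): "location" ([column, row] in pixels: a listed point, or the origin of a listed thing).
The state is a dict: "t": time; "q": joint angles; "qvel": joint speeds; "joint_torque": joint torques, N m; "tool_pos": TCP position; "eef_rot": TCP orientation; "contact_force": force on the tool from outside, world axes, zero at the start; "moment": the same for the moment, N m; "grip_width": finger opening in m; "grip_force": force on a finger pad.
Only numpy, scipy, OpenCV 4.12 (cv2) and the standard library are available. Lean on these libraries where they do the work, as an engineer would, in place of code of your own. Each camera call takes 0.05 s, during which the arm holds its last target. There are 200 camera calls.

TASK

A colleague on the tablet's video call wants to check that the holes of the cocktail shaker's strainer are clean. Lift the loose cap off the shaker and set it down mouth downward, without dropping it, in the empty well of the bar caddy; then draw the strainer top out of the tin and hold it up to the tablet's front camera, its perforated underside square to the lens, centred in front of it and about 12 cm away, and finish while still holding it there, quite still. The tin stays standing where it is, the jigger, the spice shaker and the shot glass are left alone, and the tablet is not touched.

Things in the scene. Friction and masses are not known exactly. Their poses are not given: they have to be found in the camera images.
- tin: Steel shaker tin, open at the top, loose on the table, 122 mm tall, tapering from 91 mm across at the rim to 60 mm at the foot; 0.18 to 0.35 kg. Origin at the centre of its foot, z up. The shaker (tin, strainer top, cap) stands on one side of the tablet, the bar caddy on the other; which side varies.
- strainer: Steel strainer top, loose, 0.11 to 0.18 kg, 64 mm tall, plugged into the tin's mouth. Origin: centre of its underside, at the skirt's lower edge; z runs from there to the neck. Skirt z 0-18 mm, 73 to 79 mm across, 2 to 3 mm of play in the tin; flange z 18-21, 93 across, rests on the tin's rim (origin 104 mm above the tin's foot). The holed plate lies 10 mm inside the skirt.
- strainer_neck (a point): Mid-height of the strainer's straight round neck, the place to grip it: 34 mm across, from 38 to 64 mm above the strainer's origin (this point: 51 mm), on its axis, under the cap at first. Below the neck a flat ledge 49 mm across at 38 mm, then the shoulder slopes out to the flange. Axes are the strainer's.
- cap: Steel cap, loose, 0.06 kg: a thimble 40 mm tall, 44 mm across, straight over its lower 28 mm, domed and closed above, open below (bore 39 mm, 36 mm deep). It stands loosely over the strainer's neck (2 mm of play), its lower edge on the ledge of the shoulder. Origin: centre of its lower open edge; z up through the dome.
- caddy: Low black bar caddy, fixed to the table, 96 x 176 mm on plan (long side along its y), top face 26 mm above the table, with two round wells 84 mm apart whose floors lie 14 mm above the table (12 mm deep). Origin at the centre of its underside. The empty well is at its +y end, the small jigger stands in the other.
- cap_well (a point): Centre of the floor of the caddy's empty well: 48 mm across, 12 mm deep, made for the cap (2 mm of play all round). Its axes are those of the caddy.
- jigger: Small steel double-cone jigger, 38 mm across, 64 mm tall, standing loose in the caddy's other well. Origin at the centre of its foot.
- tablet: Order tablet, white frame, 206 x 128 x 12 mm, landscape, fixed on a stand, leaning back, screen to the robot's side. Origin: the front camera's lens, middle of the upper long edge, 88 mm above the table. z: out of the glass, where the camera looks (55 degrees above level); x up the screen; y along the upper edge. Strainer square: its z parallel to this z, neck away from the lens.
- spice_shaker: Glass spice shaker with a chromed cap, loose, 44 mm across, 72 mm tall, standing behind. Origin at the centre of its foot.
- shot_glass: Clear shot glass, loose, 49 mm across, 62 mm tall, standing behind. Origin at the centre of its foot.
Mind the look-alikes: they are no part of the job. Leave any red look-alike of the cap alone.

How it is judged:
On the way, in this order (a step that is already met when the one before it is completed fails the run):
1. the cap stands mouth downward on the floor of the caddy's empty well, let go, while the strainer is still in the tin (horizontal distance between cap and cap_well below 0.006 m and z of cap in the frame of cap_well below 0.004 m and angle between cap's own z axis and vertical below 0.15 rad and contact force between cap and the arm below 0.05 N and contact force between cap and the fingers below 0.05 N and z of strainer in the frame of tin below 0.115 m and distance between strainer and tin below 0.115 m), for 0.2 s.
2. the strainer top is drawn out of the tin and held in the gripper (z of strainer in the frame of tin above 0.125 m and contact force between strainer and the fingers above 1 N and contact force between strainer and tin below 0.05 N), for 0.1 s.
At the end, for the whole second after the job is handed in: Only the gripper holds the strainer, still, underside square to the lens within 15 degrees, 90 to 150 mm out, within 25 mm of its axis both ways. Cap mouth down on the well floor, within 6 mm. Tin upright within 30 mm of its start, jigger within 15, spice shaker and shot glass 20 (angle between the z axis of strainer and the z axis of tablet, either way round below 0.26 rad and angle between strainer's own z axis and vertical below 1.2 rad and z of strainer in the frame of tablet between 0.09 and 0.15 m and x of strainer in the frame of tablet between -0.025 and 0.025 m and y of strainer in the frame of tablet between -0.025 and 0.025 m and linear speed of each of strainer, tin below 0.02 m/s and angular speed of strainer below 0.15 rad/s and contact force between strainer and the fingers above 1 N and contact force between strainer and tin below 0.05 N and contact force between strainer and tablet below 0.05 N and horizontal distance between cap and cap_well below 0.006 m and z of cap in the frame of cap_well below 0.004 m and angle between cap's own z axis and vertical below 0.15 rad and angle between tin's own z axis and vertical below 0.1 rad and distance of tin from where it was at the start of the episode below 0.03 m and distance of jigger from where it was at the start of the episode below 0.015 m and distance of each of spice_shaker, shot_glass from where it was at the start of the episode below 0.02 m); the arm keeps its last pose, push and grip.
It fails at once if the tablet is touched (contact force between tablet and anything else above 1 N).
It fails at once if the cap is dropped: it moves faster than 0.5 m/s out of the gripper (contact force between cap and the fingers below 0.02 N and linear speed of cap above 0.5 m/s).
It fails at once if the tin is tipped or dragged away (angle between tin's own z axis and vertical above 0.3 rad or distance of tin from where it was at the start of the episode above 0.06 m).
It fails at once if the jigger, the spice shaker or the shot glass is knocked (distance of any of jigger, spice_shaker, shot_glass from where it was at the start of the episode above 0.03 m).
It also fails if it takes over 72 s, if anything falls off the work surface, if the arm or the gripper's body presses on something with over 40 N, if the wrist force passes 120 N, or if a joint passes its speed limit or range.

## Working session

There is one attempt and no reset: what is moved stays moved. The work goes in short steps, Python scripts to look and compute and a tool call to move; the robot and the scene stay as the last step left them, time stands still between calls to the robot, and variables do not carry over. Pictures are saved under pics/ and viewed, at most 10 in all, crops included, and the job is handed in when it is done.

Besides the shell and the picture viewer there is one more tool, called as a command line: name --argument value ..., lists and objects as JSON in quotes. servo_tool: Moves the arm, as the interface text tells. Its arguments: {"type":"object","properties":{"offset":{"type":"array","items":{"type":"array","items":{"type":"number"}}},"dr":{"type":"array","items":{"type":"array","items":{"type":"number"}}},"grip":{"type":"array","items":{"type":"number"}}},"required":["offset","dr","grip"]}

```bash
ls; mkdir -p pics; cat > h.py <<'E'
import numpy as np, cv2
from scipy.spatial.transform import Rotation as R
from scipy.optimize import least_squares
from station import bot, eyes, order
def cam(n):
    p=eyes.camera_params(n); o=np.array(p["orientation"],float)
    M=o if o.shape==(3,3) else R.from_rotvec(o).as_matrix()
    return np.array(p["K"]),np.array(p["origin"]),M
def ray(n,px,c=None):
    K,o,M=c or cam(n); d=M@np.linalg.solve(K,[px[0],px[1],1]); return o,d/np.linalg.norm(d)
def onz(n,px,z,c=None):
    o,d=ray(n,px,c); return o+d*(z-o[2])/d[2]
def proj(n,P,c=None):
    K,o,M=c or cam(n); v=K@(M.T@(np.asarray(P)-o)); return v[:2]/v[2]
def tri(rs):
    A=sum(np.eye(3)-np.outer(d,d) for o,d in rs); b=sum((np.eye(3)-np.outer(d,d))@o for o,d in rs)
    return np.linalg.solve(A,b)
E
python3 - <<'E'
from h import *
np.set_printoptions(precision=4,suppress=True)
s=bot.observe(); print(s); print(bot.tcp_to_tips)
for n in ["scene","side"]:
    im=eyes.read_camera(n); cv2.imwrite(f"pics/{n}0.png",im[:,:,::-1]); print(n,eyes.camera_params(n))
    for t in ["tin","strainer","cap","caddy","cap_well","jigger","tablet","spice_shaker","shot_glass"]:
        print(t,[(np.round(d["location"],1),round(d["conf"],2)) for d in eyes.spot_point(t,n)[:3]])
print(eyes.camera_params("wrist"))
E
```

```text
pics
{'t': 0.0, 'q': array([ 1.1611,  0.3218, -0.0701,  1.4517,  0.0226,  1.3708, -0.057 ]), 'qvel': array([-0.0003,  0.0012, -0.0007,  0.0006, -0.0012,  0.001 , -0.0001]), 'joint_torque': array([  0.    , -49.3573,  -0.3818, -31.4331,   0.0131,   0.0115,
         0.    ]), 'tool_pos': array([ 0.267 , -0.5921,  0.2552]), 'eef_rot': array([-3.0695, -0.6602,  0.0008]), 'contact_force': array([-0.3532, -0.1854,  0.592 ]), 'moment': array([ 0.0212, -0.0266, -0.0392]), 'grip_force': 0.0, 'grip_width': 0.08551342258294233}
0.025
scene {'K': array([[607.0955,   0.    , 320.1272],
       [  0.    , 607.0955, 241.4253],
       [  0.    ,   0.    ,   1.    ]]), 'origin': array([-0.3245,  0.8132,  0.6618]), 'orientation': array([-0.9626,  2.1379, -1.3629])}
tin [(array([442.9, 249. ]), 0.56), (array([195.4, 352.7]), 0.5)]
strainer [(array([449.1, 212.2]), 0.96)]
cap [(array([416.2, 268.8]), 0.81), (array([483.5, 265.7]), 0.76)]
caddy [(array([211. , 347.3]), 0.97)]
cap_well [(array([194.7, 354.5]), 0.94)]
jigger [(array([221.7, 332.1]), 0.89), (array([361.9, 230.7]), 0.28)]
tablet [(array([309.
[... 182 characters left out ...]
 246.6477],
       [  0.    ,   0.    ,   1.    ]]), 'origin': array([-0.4651,  0.0944,  1.0943]), 'orientation': array([-1.6327,  1.8518, -0.7842])}
tin []
strainer [(array([160.6, 319.5]), 0.53)]
cap [(array([474.6, 340.2]), 0.74)]
caddy [(array([175.4, 320.6]), 0.63)]
cap_well [(array([158.8, 321.3]), 0.78)]
jigger [(array([195.8, 310.5]), 0.73)]
tablet [(array([325.2, 239.7]), 0.69)]
spice_shaker [(array([409.3, 244.3]), 0.77)]
shot_glass [(array([206.1, 261.2]), 0.89)]
{'K': array([[373.8226,   0.    , 314.5901],
       [  0.    , 373.8226, 231.9385],
       [  0.    ,   0.    ,   1.    ]]), 'origin': array([ 0.3323, -0.5638,  0.3751]), 'orientation': array([ 2.4308, -1.5706, -0.2243])}
```

View pics/scene0.png

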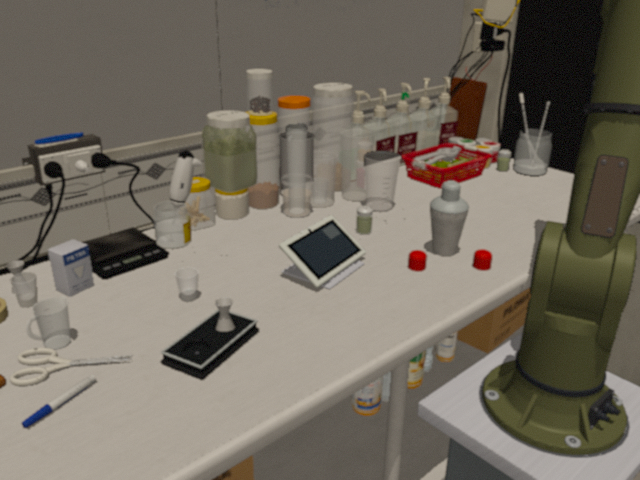

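View pics/side0.png

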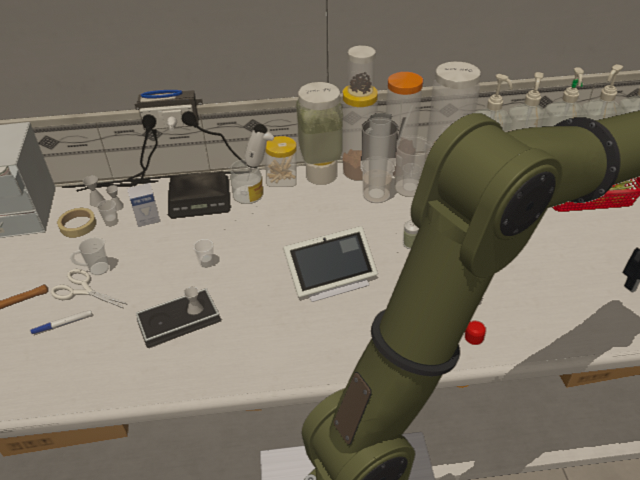

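The scene view shows the shaker at about (449,218), the tablet at (322,252), the caddy at (211,343), and red look-alikes at (417,261) and (483,260). In the side view the arm hides the shaker; the tablet is at (330,264) and the empty well at (159,321).

```bash
python3 - <<'E'
from h import *
np.set_printoptions(precision=4,suppress=True)
S,D=cam("scene"),cam("side")
print("tin foot",onz("scene",(443,249),0,S), "cap top",onz("scene",(451.5,183),.182,S))
for nm,a,b,z in [("well",(194.7,354.5),(158.8,321.3),.014),("jig",(221.7,332.1),(195.8,310.5),.014),("spice",(363,231),(409.3,244.3),0),("shot",(187.9,298.2),(206.1,261.2),0),("caddy",(211,347.3),(175.4,320.6),0),("lens",(309.4,229.8),(325.2,239.7),.088)]:
    print(nm,onz("scene",a,z,S),onz("side",b,z,D),tri([ray("scene",a,S),ray("side",b,D)]))
# tablet corners side/scene
for n,c in(("scene",S),("side",D)):
    im=cv2.imread(f"pics/{n}0.png"); 
    x,y=(260,200) if n=="scene" else (270,215)
    cv2.imwrite(f"pics/t_{n}.png",cv2.resize(im[y:y+100,x:x+125],None,fx=3.2,fy=3.2,interpolation=cv2.INTER_CUBIC))
a=cv2.imread("pics/t_scene.png");b=cv2.imread("pics/t_side.png")
cv2.imwrite("pics/tab.png",np.hstack([a,b]))
im=eyes.read_camera("wrist"); cv2.imwrite("pics/w0.png",im[:,:,::-1])
for t in ["tin","strainer","cap"]: print(t,[(np.round(d["location"],1),round(d["conf"],2)) for d in eyes.spot_point(t,"wrist")[:3]])
E
```

```text
tin foot [ 0.4797 -0.3343  0.    ] cap top [ 0.4657 -0.3193  0.182 ]
well [0.4844 0.3763 0.014 ] [0.4896 0.3726 0.014 ] [0.4918 0.3731 0.0096]
jig [0.5126 0.3003 0.014 ] [0.5112 0.2892 0.014 ] [0.5239 0.292  0.0028]
spice [ 0.6867 -0.26    0.    ] [ 0.6786 -0.2544  0.    ] [ 0.6783 -0.2533  0.0031]
shot [0.6848 0.2718 0.    ] [0.6881 0.2702 0.    ] [ 0.6888  0.2701 -0.0017]
caddy [0.5015 0.3322 0.    ] [0.499  0.3379 0.    ] [0.4938 0.3366 0.006 ]
lens [ 0.6373 -0.0278  0.088 ] [ 0.6307 -0.0295  0.088 ] [ 0.6366 -0.0293  0.0858]
tin []
strainer []
cap []
```

View pics/tab.png

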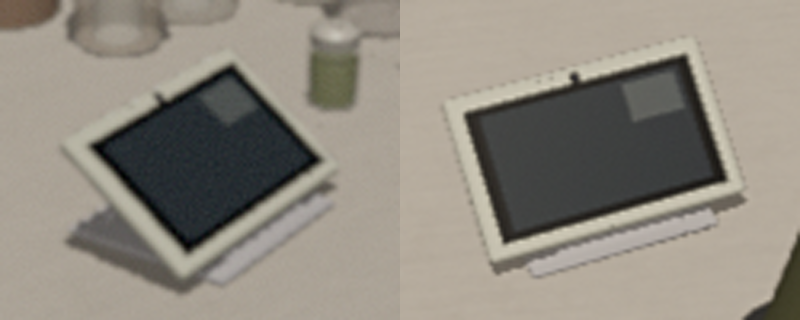

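```bash
python3 - <<'E'
from h import *
np.set_printoptions(precision=4,suppress=True)
S,D=cam("scene"),cam("side")
f=lambda p,ox,oy:np.array(p)/3.2+[ox,oy]
sc=[f(p,260,200) for p in[(62,147),(232,53),(337,167),(187,278),(162,98)]]
sd=[f(p,270,215) for p in[(44,103),(292,40),(346,190),(93,265),(174,77)]]
t=np.radians(55)
def pose(v):
    u=np.array([-np.cos(v[2]),-np.sin(v[2]),0]); k=np.array([0,0,1.])
    z=np.cos(t)*u+np.sin(t)*k; x=-np.sin(t)*u+np.cos(t)*k; y=np.cross(z,x)
    return np.array([v[0],v[1],.088+v[4]]),np.c_[x,y,z]
def res(v):
    o,M=pose(v); a=v[3]; r=[]
    L=[(a,.103,0),(a,-.103,0),(a-.128,-.103,0),(a-.128,.103,0),(0,0,0)]
    if (M[:,1]@[0,1,0])<0: L=[(p[0],-p[1],0) for p in L]
    for p,s,d in zip(L,sc,sd):
        P=o+M@p; r+=[*(proj("",P,S)-s),*(proj("",P,D)-d)]
    return np.array(r+[v[4]/.001])
q=least_squares(res,[.635,-.03,0,.008,0]); print(q.x,q.cost); print(res(q.x).round(1)); o,M=pose(q.x);print(M)
s=bot.observe(); T=R.from_rotvec(s["eef_rot"]).as_matrix(); K,oc,Mc=cam("wrist")
print("T",T,"cam in tool",T.T@(oc-s["tool_pos"]),T.T@Mc)
E
```

```text
[ 0.6368 -0.0264  0.2412  0.0059 -0.0013] 12.739775846084708
[ 0.7 -1.6 -1.2 -0.1 -0.7 -1.8  0.7 -1.6  2.5  0.7  0.2  0.6  1.   0.7
 -0.8  0.4 -1.6 -0.1 -0.8 -0.5 -1.3]
[[ 0.7954 -0.2389 -0.557 ]
 [ 0.1957  0.9711 -0.137 ]
 [ 0.5736  0.      0.8192]]
T [[ 0.9115  0.4113 -0.    ]
 [ 0.4113 -0.9115 -0.0001]
 [-0.      0.0001 -1.    ]] cam in tool [ 0.071   0.0006 -0.1187] [[-0.0003 -0.9599 -0.2805]
 [ 1.     -0.0004  0.0003]
 [-0.0004 -0.2805  0.9599]]
```

servo_tool --offset '[[0.042,-0.023,0],[0.042,-0.023,0],[0.042,-0.023,0],[0.042,-0.023,0],[0.042,-0.023,0]]' --dr '[[0,0,0],[0,0,0],[0,0,0],[0,0,0],[0,0,0]]' --grip '[0.085,0.085,0.085,0.085,0.085]'

```text
t: 1.7
tool_pos: [0.4123, -0.3997, 0.2566]
eef_rot: [3.071, 0.66, 0.0]
contact_force: [0.6, 0.1, -0.4]
grip_width: 0.0851
grip_force: 0.0
```

servo_tool --offset '[[0.042,-0.023,0],[0.042,-0.023,0],[0,0,0],[0,0,0]]' --dr '[[0,0,0],[0,0,0],[0,0,0],[0,0,0]]' --grip '[0.085,0.085,0.085,0.085]'

```text
t: 2.1
tool_pos: [0.47, -0.3235, 0.2565]
eef_rot: [3.07, 0.666, 0.0]
contact_force: [-0.5, -0.9, -0.9]
grip_width: 0.0849
grip_force: 0.0
```

```bash
cat > look.py <<'E'
from h import *
import sys
np.set_printoptions(precision=4,suppress=True)
s=bot.observe(); W=cam("wrist"); T=R.from_rotvec(s["eef_rot"]).as_matrix(); p=s["tool_pos"]
print("t",s["t"],"tcp",p,s["eef_rot"],"F",s["contact_force"],s["grip_width"],s["grip_force"])
im=eyes.read_camera("wrist"); cv2.imwrite(f"pics/{sys.argv[1]}.png",im[:,:,::-1])
for a in sys.argv[2:]:
    t,z=a.split(":"); 
    for d in eyes.spot_point(t,"wrist")[:2]:
        P=onz("",d["location"],float(z),W); print(t,np.round(d["location"],1),round(d["conf"],2),P,"tool",T.T@(P-p))
E
python3 look.py w1 cap:0.142 strainer:0.104 tin:0
python3 - <<'E'
from h import *
D=cam("side");im=eyes.read_camera("side")
for t,z in [("cap",.142),("strainer",.104),("tin",0)]:
    print(t,[(d["location"],d["conf"],onz("",d["location"],z,D)) for d in eyes.spot_point(t,"side")[:2]])
E
```

```text
t 2.1 tcp [ 0.47   -0.3235  0.2565] [3.0696 0.6663 0.    ] F [-0.5476 -0.9064 -0.9147] 0.0848888658430527 0.0
cap [200.  157.5] 0.98 [ 0.4871 -0.2392  0.142 ] tool [ 0.0505 -0.0697  0.1145]
cap [314.  241.6] 0.88 [ 0.4667 -0.3253  0.142 ] tool [-0.0037  0.0003  0.1145]
cap [([465.6, 258.9], 0.9, array([ 0.46695032, -0.32063875,  0.142     ])), ([472.2, 340.7], 0.71, array([ 0.24552466, -0.26794238,  0.142     ]))]
strainer [([462.0, 272.6], 0.91, array([ 0.46266354, -0.31664761,  0.104     ])), ([468.8, 252.5], 0.17, array([ 0.5236935 , -0.35057893,  0.104     ]))]
tin [([456.9, 303.9], 0.96, array([ 0.46173026, -0.31879095,  0.        ]))]
```

View pics/w1.png

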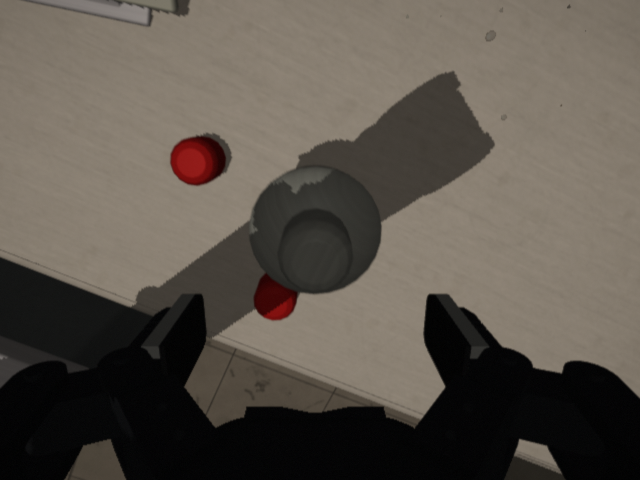

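The wrist view shows the shaker near the centre (flange outline columns 249–382, top row 166; cap columns 279–353). One red look-alike is at (198,160) and another at (275,297).

```bash
python3 - <<'E'
from h import *
np.set_printoptions(precision=4,suppress=True)
s=bot.observe(); W=cam("wrist"); T=R.from_rotvec(s["eef_rot"]).as_matrix(); p=s["tool_pos"]
a=np.linspace(0,2*np.pi,120)
def circ(c,r,z):
    P=np.array([proj("",[c[0]+r*np.cos(t),c[1]+r*np.sin(t),z],W) for t in a]); return P
for c in [(.467,-.323),(.467,-.325)]:
    for r,z in [(.0465,.125),(.0465,.122),(.022,.170),(.022,.142)]:
        P=circ(c,r,z); print(c,r,z,P.min(0),P.max(0))
im=cv2.imread("pics/w1.png"); 
# fit flange: solve for centre by left/right/top extents
def res(c):
    P=circ(c,.0465,.125);Q=circ(c,.0465,.122)
    return [min(P.min(0)[0],Q.min(0)[0])-249.5,P.max(0)[0]-381.5,P.min(0)[1]-166]
q=least_squares(res,(.467,-.325)); print(q.x,q.fun,"tool",T.T@(np.r_[q.x,.125]-p))
def res(c):
    P=circ(c,.022,.170); return [P.min(0)[0]-279,P.max(0)[0]-353,P.max(0)[1]-293]
q=least_squares(res,(.467,-.325)); print(q.x,q.fun,"tool",T.T@(np.r_[q.x,.125]-p))
E
```

```text
(0.467, -0.323) 0.0465 0.125 [242.2476 161.7685] [376.1559 290.693 ]
(0.467, -0.323) 0.0465 0.122 [243.0403 161.3174] [375.4786 288.9388]
(0.467, -0.323) 0.022 0.17 [270.2068 213.8336] [346.1208 285.6458]
(0.467, -0.323) 0.022 0.142 [275.0927 203.5113] [342.6239 268.1075]
(0.467, -0.325) 0.0465 0.125 [244.9389 163.0226] [378.7282 291.7186]
(0.467, -0.325) 0.0465 0.122 [245.7014 162.5574] [378.0233 289.9552]
(0.467, -0.325) 0.022 0.17 [273.4013 215.2468] [349.2345 286.9067]
(0.467, -0.325) 0.022 0.142 [277.9302 204.7748] [345.3974 269.249 ]
[ 0.4662 -0.3281] [-0.7502  0.7503  0.0709] tool [-0.0031  0.0013  0.1313]
[ 0.4645 -0.3291] [-0.7204  0.7205  0.046 ] tool [-0.0051  0.0015  0.1313]
```

servo_tool --offset '[[-0.004,0.001,0.02],[0,0,0.03],[0,0,0.0235],[0,0,0],[0,0,0]]' --dr '[[0,0,0],[0,0,0],[0,0,0],[0,0,0],[0,0,0]]' --grip '[0.085,0.085,0.085,0.085,0.06]'

```text
t: 3.0
tool_pos: [0.4658, -0.3277, 0.1832]
eef_rot: [-3.071, -0.66, 0.0]
contact_force: [0.8, 0.2, 0.6]
grip_width: 0.0728
grip_force: 0.0
```

servo_tool --offset '[[0,0,0],[0,0,0],[0,0,0],[0,0,0],[0,0,0]]' --dr '[[0,0,0],[0,0,0],[0,0,0],[0,0,0],[0,0,0]]' --grip '[0.052,0.048,0.042,0.035,0.035]'

```text
t: 3.5
tool_pos: [0.4668, -0.3277, 0.1849]
eef_rot: [3.069, 0.661, 0.003]
contact_force: [-0.5, 1.5, 7.0]
grip_width: 0.0414
grip_force: 59.7
```

```bash
python3 look.py w2 cap:0.142
```

```text
t 3.5 tcp [ 0.4668 -0.3277  0.1849] [3.0691 0.6608 0.0032] F [-0.4634  1.5124  7.0257] 0.04143693112707513 59.71845514173765
cap [170.2 162.2] 0.74 [ 0.4918 -0.2495  0.142 ] tool [ 0.0549 -0.061   0.0428]
cap [314.9 273.1] 0.67 [ 0.4707 -0.3268  0.142 ] tool [0.0039 0.0008 0.0429]
```

View pics/w2.png

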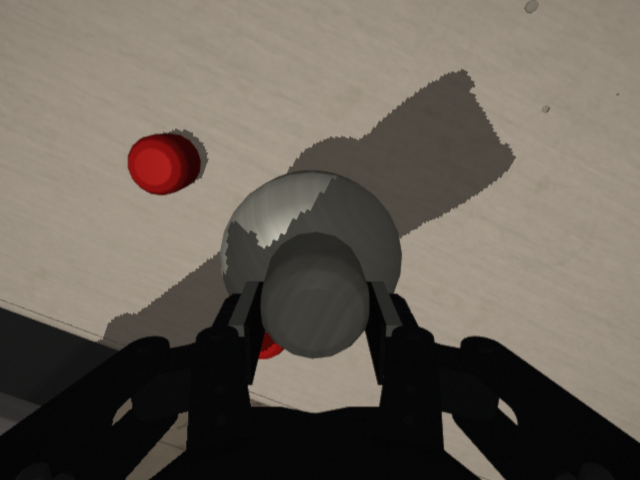

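The cap is between the fingers (centre about (315,295)), with the tips at about (255,283) and (375,283). The pads sit mostly on the dome, so I'll regrip a few millimetres lower.

servo_tool --offset '[[0,0,0],[0,0,0],[0,0,0.006],[0,0,0]]' --dr '[[0,0,0],[0,0,0],[0,0,0],[0,0,0]]' --grip '[0.06,0.06,0.06,0.06]'

```text
t: 4.0
tool_pos: [0.4652, -0.3271, 0.1755]
eef_rot: [-3.07, -0.66, 0.002]
contact_force: [0.7, 0.3, 0.4]
grip_width: 0.06
grip_force: 0.0
```

servo_tool --offset '[[0,0,0],[0,0,0],[0,0,0],[0,0,0],[0,0,0]]' --dr '[[0,0,0],[0,0,0],[0,0,0],[0,0,0],[0,0,0]]' --grip '[0.052,0.048,0.042,0.035,0.035]'

```text
t: 4.5
tool_pos: [0.466, -0.3274, 0.1772]
eef_rot: [3.071, 0.661, 0.0]
contact_force: [-0.8, 0.6, 3.5]
grip_width: 0.0423
grip_force: 60.4
```

servo_tool --offset '[[0,0,-0.008],[0,0,-0.02],[0,0,-0.03],[0,0,-0.03],[0,0,0]]' --dr '[[0,0,0],[0,0,0],[0,0,0],[0,0,0],[0,0,0]]' --grip '[0.035,0.035,0.035,0.035,0.035]'

```text
t: 5.0
tool_pos: [0.4678, -0.3287, 0.27]
eef_rot: [3.065, 0.659, 0.009]
contact_force: [0.6, -0.2, -0.5]
grip_width: 0.0417
grip_force: 60.9
```

```bash
python3 look.py w3 cap:0.23 strainer_neck:0.155 strainer:0.104
```

```text
t 5.0 tcp [ 0.4678 -0.3287  0.27  ] [3.0648 0.6591 0.009 ] F [ 0.6181 -0.2323 -0.5147] 0.041723314155684525 60.85405580874067
cap [316.4 280.5] 0.88 [ 0.47   -0.3297  0.23  ] tool [0.0014 0.0015 0.04  ]
cap [200.1 155.2] 0.73 [ 0.5017 -0.2622  0.23  ] tool [ 0.058  -0.0471  0.0399]
strainer_neck [307.5 237.5] 0.86 [ 0.4661 -0.3261  0.155 ] tool [-0.001 -0.004  0.115]
strainer [307.9 216.1] 0.57 [ 0.4678 -0.3251  0.104 ] tool [ 0.0008 -0.0046  0.166 ]
```

View pics/w3.png

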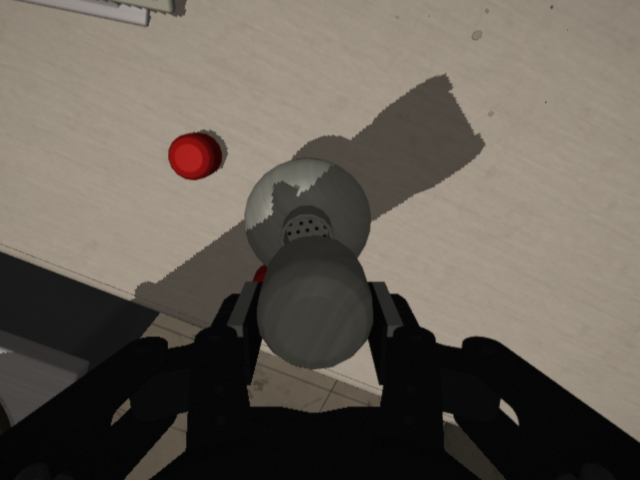

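The cap is gripped upright (centre about (315,305)) and the strainer's holes show in the open neck at (307,229), so the strainer stayed in the tin. Now over to the well.

servo_tool --offset '[[0.01,-0.022,0],[0.022,-0.045,0],[0.022,-0.045,0],[0.022,-0.045,0],[0.022,-0.045,0]]' --dr '[[0,0,0],[0,0,0],[0,0,0],[0,0,0],[0,0,0]]' --grip '[0.035,0.035,0.035,0.035,0.035]'

```text
t: 5.7
tool_pos: [0.4711, -0.1014, 0.2634]
eef_rot: [-3.071, -0.66, 0.003]
contact_force: [1.1, 0.5, -0.4]
grip_width: 0.0421
grip_force: 60.9
```

servo_tool --offset '[[0.022,-0.045,0],[0.022,-0.045,0],[0.022,-0.045,0],[0.022,-0.045,0],[0.022,-0.045,0]]' --dr '[[0,0,0],[0,0,0],[0,0,0],[0,0,0],[0,0,0]]' --grip '[0.035,0.035,0.035,0.035,0.035]'

```text
t: 6.2
tool_pos: [0.4788, 0.1481, 0.2637]
eef_rot: [3.071, 0.66, -0.002]
contact_force: [1.3, 0.9, -0.8]
grip_width: 0.0422
grip_force: 60.9
```

servo_tool --offset '[[0.022,-0.045,0],[0.022,-0.045,0],[0.022,-0.045,0],[0.016,-0.03,0],[0,0,0]]' --dr '[[0,0,0],[0,0,0],[0,0,0],[0,0,0],[0,0,0]]' --grip '[0.035,0.035,0.035,0.035,0.035]'

```text
t: 6.7
tool_pos: [0.4837, 0.3361, 0.2631]
eef_rot: [-3.064, -0.673, 0.006]
contact_force: [0.1, 0.1, -0.9]
grip_width: 0.0419
grip_force: 61.0
```

```bash
python3 look.py w4 cap:0.234 cap_well:0.014 jigger:0.014
```

```text
t 6.7 tcp [0.4837 0.3361 0.2631] [-3.0641 -0.6735  0.0056] F [ 0.1137  0.068  -0.9043] 0.04194801639923811 60.969918255577795
cap [315.1 284.8] 0.8 [0.4877 0.3372 0.234 ] tool [0.0042 0.0009 0.0291]
cap_well [286.8 182.5] 0.87 [0.4844 0.3673 0.014 ] tool [ 0.0144 -0.0267  0.2492]
jigger [313.7 282.3] 0.74 [0.3984 0.2984 0.014 ] tool [-0.0925 -0.0003  0.2493]
jigger [369.3 186.7] 0.66 [0.5149 0.2915 0.014 ] tool [0.0103 0.0548 0.2488]
```

View pics/w4.png

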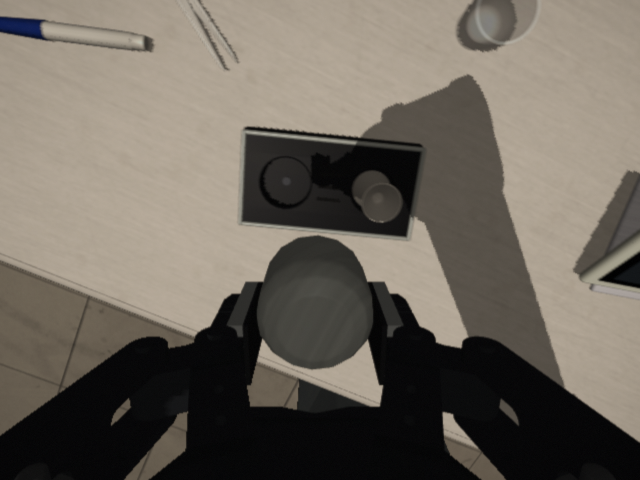

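The empty well is at (286,181), the jigger at (375,195), and the cap is still upright in the hand.

servo_tool --offset '[[0.012,-0.027,0],[0,0,0.04],[0,0,0.04],[0,0,0.035],[0,0,0]]' --dr '[[0,0,0],[0,0,0],[0,0,0],[0,0,0],[0,0,0]]' --grip '[0.035,0.035,0.035,0.035,0.035]'

```text
t: 7.4
tool_pos: [0.4849, 0.3551, 0.1446]
eef_rot: [3.067, 0.655, -0.014]
contact_force: [-0.3, -0.2, -1.5]
grip_width: 0.0418
grip_force: 61.0
```

```bash
python3 look.py w5 cap:0.112 cap_well:0.014; python3 - <<'E'
from h import *
s=bot.observe(); W=cam("wrist"); T=R.from_rotvec(s["eef_rot"]).as_matrix(); p=s["tool_pos"]
im=cv2.imread("pics/w5.png"); a=np.linspace(0,6.283,100)
def dr(c,r,z,col):
    P=np.array([proj("",[c[0]+r*np.cos(t),c[1]+r*np.sin(t),z],W) for t in a])
    cv2.polylines(im,[(P*8).astype(int)],True,col,1,cv2.LINE_AA,3)
w=(p+T@[.0,0,0])[:2]
dr(w,.024,.026,(0,255,0)); dr(w,.022,p[2]-.036,(0,0,255))
cv2.imwrite("pics/w5b.png",cv2.resize(im[110:410,160:480],None,fx=2,fy=2))
E
```

```text
t 7.4 tcp [0.4849 0.3551 0.1446] [ 3.0672  0.6553 -0.0138] F [-0.2641 -0.2064 -1.5054] 0.04179631521332165 61.040643830783665
cap [316.4 280. ] 0.61 [0.4897 0.3556 0.112 ] tool [0.0049 0.0014 0.0326]
cap_well [293.  220.6] 0.67 [0.4839 0.3698 0.014 ] tool [ 0.0063 -0.0142  0.1305]
```

View pics/w5b.png

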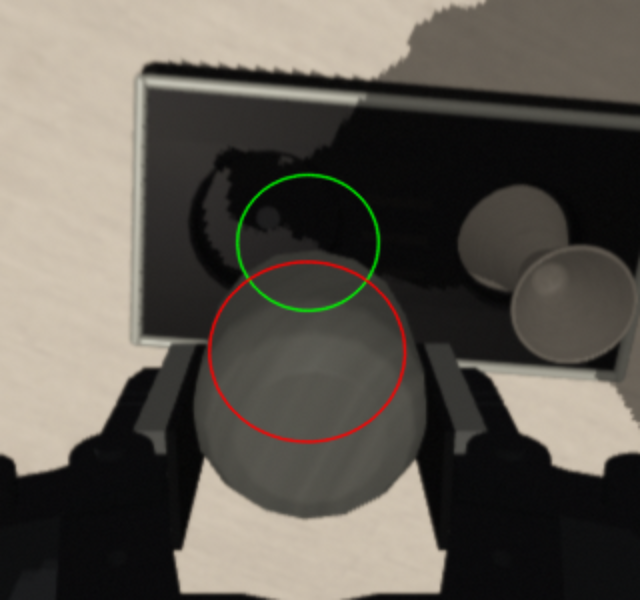

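The cap's lower edge peaks at crop row 252, and the well's floor dot is at crop (268,217), which is image (294,218). The well is therefore about 15 mm toward −y and 5 mm toward +x in the tool frame.

servo_tool --offset '[[0.005,-0.015,0],[0,0,0],[0,0,0.03],[0,0,0.024],[0,0,0]]' --dr '[[0,0,0],[0,0,0],[0,0,0],[0,0,0],[0,0,0]]' --grip '[0.035,0.035,0.035,0.035,0.035]'

```text
t: 8.05
tool_pos: [0.4842, 0.3737, 0.0941]
eef_rot: [3.069, 0.66, -0.005]
contact_force: [0.6, -0.6, -1.7]
grip_width: 0.0419
grip_force: 61.1
```

```bash
cat > ov.py <<'E'
from h import *
import sys
np.set_printoptions(precision=4,suppress=True)
s=bot.observe(); W=cam("wrist"); T=R.from_rotvec(s["eef_rot"]).as_matrix(); p=s["tool_pos"]
print(s["t"],p,T.T@[0,0,-1],s["contact_force"])
im=cv2.cvtColor(eyes.read_camera("wrist"),cv2.COLOR_RGB2BGR); a=np.linspace(0,6.283,100); cv2.imwrite(f"pics/{sys.argv[1]}.png",im)
for t,z in(("cap",p[2]-.035),("cap_well",.014)):
    for d in eyes.spot_point(t,"wrist")[:1]: print(t,d["location"],d["conf"],T.T@(onz("",d["location"],z,W)-p))
for n in("side","scene"):
    eyes.read_camera(n); c=cam(n)
    for t,z in(("cap",p[2]-.035),("cap_well",.014)):
        for d in eyes.spot_point(t,n)[:2]: print(n,t,d["location"],round(d["conf"],2),onz("",d["location"],z,c))
im=np.clip(im.astype(float)*1.8,0,255).astype(np.uint8)
def dr(c,r,z,col):
    P=np.array([proj("",[c[0]+r*np.cos(t),c[1]+r*np.sin(t),z],W) for t in a])
    cv2.polylines(im,[(P*8).astype(int)],True,col,1,cv2.LINE_AA,3)
w=(p+T@[.002,.001,0])[:2]
dr(w,.024,.026,(0,255,0)); dr(w,.022,p[2]-.035,(0,0,255))
cv2.imwrite(f"pics/{sys.argv[1]}b.png",cv2.resize(im[130:400,160:480],None,fx=2,fy=2))
E
python3 ov.py w6
```

```text
8.05 [0.4842 0.3737 0.0941] [ 0.0039 -0.0015  1.    ] [ 0.5743 -0.5542 -1.6937]
cap [313.4, 281.4] 0.94 [0.0032 0.0001 0.035 ]
side cap [151.1, 307.3] 0.96 [0.4935 0.3811 0.0591]
side cap [408.6, 310.3] 0.85 [ 0.4077 -0.1864  0.0591]
side cap_well [160.7, 319.5] 0.74 [0.4945 0.3686 0.014 ]
scene cap [213.1, 347.6] 0.72 [0.4247 0.373  0.0591]
scene cap [188.6, 335.0] 0.71 [0.4845 0.3845 0.0591]
scene cap_well [196.5, 355.5] 0.71 [0.4797 0.3755 0.014 ]
scene cap_well [306.1, 228.9] 0.63 [ 0.7712 -0.1334  0.014 ]
```

View pics/w6b.png

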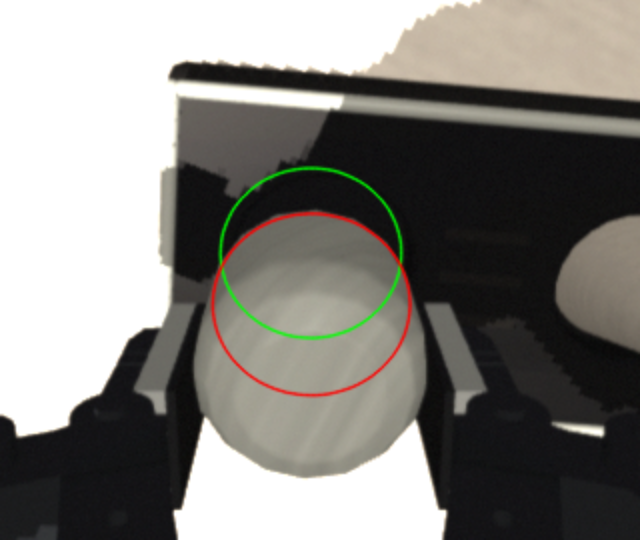

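The cap is just above the caddy. The well is now hidden behind it, so I'll get its centre from the caddy outline in the earlier unobstructed pictures.

```bash
cat > cad.py <<'E'
from h import *
np.set_printoptions(precision=4,suppress=True)
Tc=np.array([.071,.0006,-.1187]); 
s=bot.observe();T=R.from_rotvec(s["eef_rot"]).as_matrix();K,o,M=cam("wrist")
Tc=T.T@(o-s["tool_pos"]);Rc=T.T@M;print(Tc)
def wc(p,r): T=R.from_rotvec(r).as_matrix(); return K,np.array(p)+T@Tc,T@Rc
W4=wc([.4837,.3361,.2631],[-3.0641,-.6735,.0056]);W5=wc([.4849,.3551,.1446],[3.0672,.6553,-.0138])
L=[("scene0",cam("scene"),(150,295,275,390)),("side0",cam("side"),(125,280,235,355)),("w4",W4,(225,115,440,250))]
for n,c,(x0,y0,x1,y1) in L:
    g=cv2.imread(f"pics/{n}.png",0)[y0:y1,x0:x1]
    for th in(60,75):
        m=(g<th).astype(np.uint8); m=cv2.morphologyEx(m,cv2.MORPH_OPEN,np.ones((3,3)))
        k,l,st,_=cv2.connectedComponentsWithStats(m); i=1+np.argmax(st[1:,4])
        h=cv2.convexHull(np.argwhere(l==i)[:,::-1].astype(np.int32))
        q=None
        for e in np.arange(2,20,.5):
            a=cv2.approxPolyDP(h,e,True)
            if len(a)==4: q=a[:,0]+[x0,y0]; break
        if q is None: print(n,th,"none",len(h));continue
        P=np.array([onz("",p,.026,c)[:2] for p in q.astype(float)])
        e=[np.linalg.norm(P[i]-P[(i+1)%4]) for i in range(4)]; i=np.argmax(e[:2])
        d=(P[(i+1)%4]-P[i])+(P[(i+2)%4]-P[(i+3)%4]); d/=np.linalg.norm(d); d*=np.sign(d[1])
        ctr=P.mean(0); print(n,th,q.tolist(),"edges",np.array(e),"ctr",ctr,"dir",d,"well",ctr+.042*d)
# rim gradient
a=np.linspace(0,2*np.pi,180)
for n,c,occ in(("w4",W4,235),("w5",W5,235)):
    g=cv2.GaussianBlur(cv2.imread(f"pics/{n}.png",0),(3,3),0).astype(np.float32)
    best=[]
    def samp(cx,cy,r):
        P=np.array([proj("",[cx+r*np.cos(t),cy+r*np.sin(t),.026],c) for t in a],np.float32); ok=P[:,1]<occ
        return cv2.remap(g,P[:,0:1],P[:,1:2],cv2.INTER_LINEAR)[:,0],ok
    for cx in np.arange(.478,.4981,.001):
        for cy in np.arange(.362,.3801,.001):
            A,ok=samp(cx,cy,.0255);B,_=samp(cx,cy,.0225)
            best.append((np.abs(A-B)[ok].mean(),(A-B)[ok].mean(),cx,cy))
    best.sort(reverse=True);print(n,np.array(best[:4])); best.sort(key=lambda b:-b[1]);print(np.array(best[:4]))
E
python3 cad.py
```

```text
[ 0.071   0.0006 -0.1187]
scene0 60 [[250, 320], [201, 363], [168, 351], [217, 313]] edges [0.1537 0.0725 0.1436 0.0711] ctr [0.5014 0.3322] dir [-0.3529  0.9357] well [0.4866 0.3715]
scene0 75 [[251, 320], [202, 363], [168, 352], [217, 312]] edges [0.1538 0.0721 0.149  0.0747] ctr [0.5009 0.3314] dir [-0.3651  0.9309] well [0.4856 0.3705]
side0 60 [[214, 310], [150, 336], [139, 316], [205, 292]] edges [0.1518 0.0692 0.1585 0.0634] ctr [0.498  0.3285] dir [-0.362   0.9322] well [0.4828 0.3676]
side0 75 [[214, 313], [148, 337], [139, 313], [203, 291]] edges [0.1533 0.0785 0.153  0.0773] ctr [0.4984 0.3309] dir [-0.3269  0.9451] well [0.4847 0.3706]
w4 60 [[422, 151], [405, 235], [243, 220], [247, 135]] edges [0.0824 0.1609 0.0814 0.163 ] ctr [0.5001 0.3285] dir [-0.3343  0.9425] well [0.486  0.3681]
w4 75 [[426, 150], [405, 236], [242, 220], [246, 127]] edges [0.0848 0.1621 0.0885 0.1678] ctr [0.5019 0.3287] dir [-0.3151  0.9491] well [0.4886 0.3686]
w4 [[16.4669  6.2299  0.485   0.37  ]
 [16.1233  6.6317  0.484   0.369 ]
 [15.913   5.6679  0.485   0.369 ]
 [15.6845  5.3732  0.484   0.368 ]]
[[15.4549  6.6444  0.484   0.37  ]
 [16.1233  6.6317  0.484   0.369 ]
 [13.2821  6.2656  0.483   0.369 ]
 [16.4669  6.2299  0.485   0.37  ]]
w5 [[18.8089 18.0411  0.487   0.372 ]
 [18.1322 17.1439  0.486   0.372 ]
 [16.6325 16.0725  0.488   0.372 ]
 [16.5989 16.2253  0.487   0.371 ]]
[[18.8089 18.0411  0.487   0.372 ]
 [18.1322 17.1439  0.486   0.372 ]
 [16.5989 16.2253  0.487   0.371 ]
 [16.6325 16.0725  0.488   0.372 ]]
```

servo_tool --offset '[[-0.001,0.002,0.01],[0,0,0.01],[0,0,0.01],[0,0,0],[0,0,0]]' --dr '[[0,0,0],[0,0,0],[0,0,0],[0,0,0],[0,0,0]]' --grip '[0.035,0.035,0.035,0.035,0.035]'

```text
t: 9.0
tool_pos: [0.4844, 0.3733, 0.0651]
eef_rot: [3.071, 0.661, -0.002]
contact_force: [-0.1, -0.2, -0.8]
grip_width: 0.042
grip_force: 61.1
```

```bash
python3 ov.py w7; python3 - <<'E'
from h import *
s=bot.observe();T=R.from_rotvec(s["eef_rot"]).as_matrix();p=s["tool_pos"]
for w in [(.4867,.3719),(.4862,.3712)]:
    print((T.T@(np.r_[w,.03]-p-T@[.002,.001,0])).round(4), T.T@[0,0,-1])
E
```

```text
9.0 [0.4844 0.3733 0.0651] [0.0013 0.     1.    ] [-0.0896 -0.1774 -0.8337]
cap [313.6, 277.6] 0.58 [0.005  0.0002 0.035 ]
side cap [473.7, 337.8] 0.83 [ 0.3363 -0.3161  0.0301]
side cap [407.2, 311.5] 0.82 [ 0.4291 -0.1904  0.0301]
side cap_well [158.9, 318.6] 0.66 [0.4978 0.3729 0.014 ]
scene cap [481.2, 266.6] 0.88 [ 0.3303 -0.2748  0.0301]
scene cap [191.4, 344.2] 0.68 [0.4949 0.3752 0.0301]
scene cap_well [198.5, 354.7] 0.8 [0.4794 0.3715 0.014 ]
[-0.001   0.0012  0.036 ] [-3.30758218e-04 -7.06790280e-05  9.99999943e-01]
[-0.0018  0.0016  0.036 ] [-3.30758218e-04 -7.06790280e-05  9.99999943e-01]
```

servo_tool --offset '[[-0.001,0.0015,0],[0,0,0],[0,0,0]]' --dr '[[0,0,0],[0,0,0],[0,0,0]]' --grip '[0.035,0.035,0.035]'

```text
t: 9.75
tool_pos: [0.4846, 0.3715, 0.0658]
eef_rot: [3.071, 0.661, 0.0]
contact_force: [-0.2, 0.3, -1.7]
grip_width: 0.0422
grip_force: 61.1
```

```bash
sed -i 's/dr(w,.024,.026,(0,255,0)); dr(w,.022,p\[2\]-.035,(0,0,255))/w2=np.array([.4867,.3719]); dr(w2,.024,.026,(0,255,0)); dr(w,.022,p[2]-.035,(0,0,255))/; s/1\.8,0/3,0/; s/im\[130:400,160:480\],None,fx=2,fy=2/im[170:320,215:415],None,fx=4,fy=4,interpolation=cv2.INTER_CUBIC/' ov.py; python3 ov.py w8 | head -2
```

```text
9.75 [0.4846 0.3715 0.0658] [ 0.     -0.0002  1.    ] [-0.2392  0.3324 -1.7038]
cap [315.0, 279.3] 0.66 [0.0042 0.0008 0.035 ]
```

View pics/w8b.png

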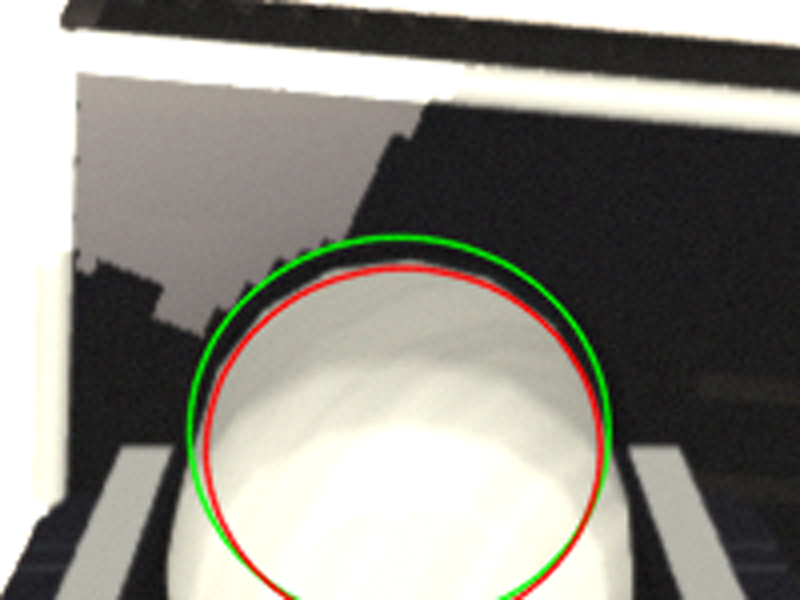

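The cap's lower edge matches the red circle, within about 1 px. The estimated well rim (green) surrounds it evenly, with its top at crop row 237. I'll cross-check that against the caddy's face edges.

```bash
python3 - <<'E'
from h import *
W=cam("wrist"); q=lambda x,y:onz("",(215+x/4,170+y/4),.026,W)[:2]
w=np.array([.4867,.3719])
def dist(a,b):
    d=(b-a)/np.linalg.norm(b-a); return np.cross(d,w-a),d
for nm,p1,p2 in [("back black",(76,74),(440,104)),("back trim outer",(76,30),(455,64)),("left black",(75,80),(70,480)),("left outer",(38,250),(36,490))]:
    print(nm,dist(q(*p1),q(*p2)))
E
```

```text
back black (array(-0.03894327), array([ 0.33372384, -0.94267088]))
back trim outer (array(-0.04339344), array([ 0.32748479, -0.94485645]))
left black (array(0.03754051), array([-0.93914313, -0.3435261 ]))
left outer (array(0.04143076), array([-0.94000953, -0.34114819]))<stdin>:5: DeprecationWarning: Arrays of 2-dimensional vectors are deprecated. Use arrays of 3-dimensional vectors instead. (deprecated in NumPy 2.0)
```

```bash
cat >> cad.py <<'E'
print("----")
W8=cam("wrist"); w=np.array([.4867,.3719])
def edge(g,c,fixed,rng,vert,th):
    pts=[]
    for f in fixed:
        line=(g[f,rng[0]:rng[1]] if vert else g[rng[0]:rng[1],f]).astype(float)
        i=np.where(line<th)[0]; 
        if not len(i) or i[0]==0: continue
        i=i[0]; u=rng[0]+i-1+(line[i-1]-th)/(line[i-1]-line[i]); pts.append((u,f) if vert else (f,u))
    P=np.array([onz("",p,.026,c)[:2] for p in pts]); m=P.mean(0); d=np.linalg.svd(P-m)[2][0]
    return d[0]*(w-m)[1]-d[1]*(w-m)[0],len(pts),d
for n,c,bf,br,lf,lr in[("w4",W4,range(255,300,4),(131,150),range(150,210,5),(241,262)),("w5",W5,range(240,320,5),(151,165),range(160,270,8),(230,245)),("w8",W8,range(240,320,5),(182,205),range(205,285,6),(226,245))]:
    g=cv2.imread(f"pics/{n}.png",0)
    for th in(70,90,110): print(n,th,"back",edge(g,c,bf,br,False,th),"left",edge(g,c,lf,lr,True,th))
E
python3 cad.py | sed '1,/----/d'
```

```text
w4 70 back (np.float64(-0.04324346889127632), 4, array([ 0.4994, -0.8663])) left (np.float64(0.03658634056460704), 12, array([-0.9445, -0.3284]))
w4 90 back (np.float64(-0.04379669035221928), 3, array([ 0.4914, -0.8709])) left (np.float64(0.03719306559172027), 12, array([-0.9443, -0.3292]))
w4 110 back (np.float64(-0.03982776653478609), 1, array([1., 0.])) left (np.float64(0.03772717890005485), 12, array([-0.9442, -0.3294]))
w5 70 back (np.float64(-0.03957833726451057), 10, array([ 0.3317, -0.9434])) left (np.float64(0.038308981023282875), 14, array([-0.9446, -0.3281]))
w5 90 back (np.float64(-0.03991412620495068), 9, array([ 0.3307, -0.9437])) left (np.float64(0.03869784991714334), 14, array([-0.9442, -0.3293]))
w5 110 back (np.float64(-0.040213006256296854), 8, array([ 0.3305, -0.9438])) left (np.float64(0.03906233425431105), 13, array([-0.9441, -0.3296]))
w8 70 back (np.float64(-0.039207835100179285), 11, array([ 0.3354, -0.9421])) left (np.float64(0.038755760922091896), 14, array([-0.9504, -0.3112]))
w8 90 back (np.float64(-0.03932365798886452), 9, array([ 0.3311, -0.9436])) left (np.float64(0.03994218141744758), 6, array([-0.9617, -0.2743]))
w8 110 back (np.float64(-0.03950143739461467), 8, array([ 0.33 , -0.944])) left (np.float64(0.04078155904314235), 6, array([-0.9673, -0.2537]))
```

servo_tool --offset '[[0,0,0.005],[0,0,0.004],[0,0,0.003],[0,0,0]]' --dr '[[0,0,0],[0,0,0],[0,0,0],[0,0,0]]' --grip '[0.035,0.035,0.035,0.035]'

```text
t: 10.6
tool_pos: [0.4839, 0.3718, 0.0594]
eef_rot: [3.067, 0.661, -0.0]
contact_force: [-13.4, -13.7, 38.3]
grip_width: 0.0417
grip_force: 65.6
```

```bash
python3 - <<'E'
from h import *
s=bot.observe();T=R.from_rotvec(s["eef_rot"]).as_matrix();F=np.array(s["contact_force"]);Mo=np.array(s["moment"])
print(s["tool_pos"],"F tool",T.T@F,"M tool",T.T@Mo, "tilt",T.T@[0,0,-1], "M world",Mo)
E
```

```text
[0.48390809 0.3717787  0.05944433] F tool [-17.85329647   7.12873591 -38.23028599] M tool [-1.11269843 -3.40146319 -0.07592795] tilt [ 0.0011336  -0.00403034  0.99999124] M world [-2.41423361  2.64220762  0.06347959]
```

servo_tool --offset '[[0,0,-0.004],[0,0,-0.004],[0,0,0],[0,0,0]]' --dr '[[0,0,0],[0,0,0],[0,0,0],[0,0,0]]' --grip '[0.035,0.035,0.035,0.035]'

```text
t: 11.0
tool_pos: [0.4844, 0.3714, 0.0611]
eef_rot: [3.071, 0.66, -0.001]
contact_force: [-0.4, -0.1, -0.7]
grip_width: 0.0425
grip_force: 61.4
```

```bash
python3 ov.py w9 | head -2;python3 - <<'E'
from h import *
W=cam("wrist");s=bot.observe();T=R.from_rotvec(s["eef_rot"]).as_matrix();p=s["tool_pos"];print(T.T@[0,0,-1])
# cap outline (bright vs black) in rows 215..250 : measure left/right/top boundaries
g=cv2.imread("pics/w9.png",0); 
col=[int(x) for x in g[200:260:3,316]]; print(col)
for r in (245,255,265,275): 
    l=np.where(g[r,240:315]<g[r,315]*.6)[0]; rr=np.where(g[r,316:400]<g[r,316]*.6)[0]; print(r,240+l.max() if len(l) else None,316+rr.min() if len(rr) else None)
E
```

```text
11.0 [0.4844 0.3714 0.0611] [ 0.0007 -0.      1.    ] [-0.3738 -0.0504 -0.6542]
cap [313.2, 280.5] 0.76 [ 0.0036 -0.      0.035 ]
[ 4.54086235e-04 -4.75947758e-05  9.99999896e-01]
[47, 46, 28, 9, 9, 7, 10, 9, 9, 9, 10, 10, 61, 60, 60, 62, 62, 63, 64, 64]
245 282 346
255 273 356
265 267 362
275 265 365
```

servo_tool --offset '[[-0.0018,0.0008,0],[0,0,0],[0,0,0.002],[0,0,0.002],[0,0,0]]' --dr '[[0,0,0],[0,0,0],[0,0,0],[0,0,0],[0,0,0]]' --grip '[0.035,0.035,0.035,0.035,0.035]'

```text
t: 11.95
tool_pos: [0.483, 0.3699, 0.0573]
eef_rot: [3.071, 0.661, -0.001]
contact_force: [0.4, 0.9, -0.7]
grip_width: 0.0419
grip_force: 61.4
```

servo_tool --offset '[[0,0,0.002],[0,0,0.002],[0,0,0.0015],[0,0,0]]' --dr '[[0,0,0],[0,0,0],[0,0,0],[0,0,0]]' --grip '[0.035,0.035,0.035,0.035]'

```text
t: 12.35
tool_pos: [0.483, 0.3701, 0.0519]
eef_rot: [3.071, 0.661, -0.001]
contact_force: [0.2, -0.0, 0.0]
grip_width: 0.0423
grip_force: 61.4
```

servo_tool --offset '[[0,0,0.0015],[0,0,0.0015],[0,0,0],[0,0,0]]' --dr '[[0,0,0],[0,0,0],[0,0,0],[0,0,0]]' --grip '[0.035,0.035,0.035,0.035]'

```text
t: 12.75
tool_pos: [0.4837, 0.3703, 0.0499]
eef_rot: [3.071, 0.661, 0.001]
contact_force: [-0.1, -1.2, 5.4]
grip_width: 0.0423
grip_force: 61.9
```

servo_tool --offset '[[0,0,0],[0,0,0],[0,0,0],[0,0,0],[0,0,0]]' --dr '[[0,0,0],[0,0,0],[0,0,0],[0,0,0],[0,0,0]]' --grip '[0.044,0.047,0.05,0.054,0.056]'

```text
t: 13.25
tool_pos: [0.483, 0.3702, 0.0491]
eef_rot: [3.071, 0.661, -0.001]
contact_force: [-0.7, -0.4, -0.1]
grip_width: 0.0561
grip_force: 0.0
```

servo_tool --offset '[[0,0,-0.01],[0,0,-0.03],[0,0,-0.045],[0,0,-0.05],[0,0,-0.05]]' --dr '[[0,0,0],[0,0,0],[0,0,0],[0,0,0],[0,0,0]]' --grip '[0.058,0.058,0.058,0.085,0.085]'

```text
t: 13.75
tool_pos: [0.4827, 0.3702, 0.2368]
eef_rot: [-3.071, -0.662, -0.0]
contact_force: [0.3, -0.5, 0.0]
grip_width: 0.0837
grip_force: 0.0
```

```bash
cat > chk.py <<'E'
from h import *
np.set_printoptions(precision=4,suppress=True)
s=bot.observe();print(s["t"],s["tool_pos"],s["contact_force"]);W=cam("wrist");eyes.read_camera("wrist")
im=eyes.read_camera("wrist");cv2.imwrite("pics/w10.png",im[:,:,::-1])
for t,z in(("cap",.014),("cap",.03),("caddy",0),("jigger",.014)):
    for d in eyes.spot_point(t,"wrist")[:2]: print(t,d["location"],round(d["conf"],2),onz("",d["location"],z,W))
for d in eyes.search_frame("cap","wrist")[:2]: print(d)
for n in("side","scene"):
    eyes.read_camera(n);c=cam(n)
    for d in eyes.spot_point("cap",n)[:3]: print(n,d["location"],round(d["conf"],2),onz("",d["location"],.014,c))
# expected bbox for cap standing at well
a=np.linspace(0,6.28,60)
for w in [(.486,.370)]:
    P=np.array([proj("",[w[0]+r*np.cos(t),w[1]+r*np.sin(t),z],W) for r,z in((.022,.014),(.022,.042),(.015,.051),(.005,.054)) for t in a]);mn,mx=P.min(0),P.max(0);print("exp bbox",(mn+mx)/2,mx-mn)
E
python3 chk.py
```

```text
13.75 [0.4827 0.3702 0.2368] [ 0.2743 -0.4963  0.0372]
cap [317.0, 202.1] 0.74 [0.4841 0.3676 0.014 ]
cap [317.0, 202.1] 0.74 [0.4871 0.3691 0.03  ]
caddy [361.8, 206.4] 0.89 [0.4955 0.3249 0.    ]
jigger [403.7, 211.7] 0.56 [0.5092 0.2898 0.014 ]
{'bbox': [317.9, 208.6, 48.1, 51.5], 'conf': 0.94}
side [158.8, 320.9] 0.77 [0.4908 0.3726 0.014 ]
side [473.5, 336.4] 0.67 [ 0.3522 -0.323   0.014 ]
side [409.2, 311.5] 0.53 [ 0.4419 -0.1992  0.014 ]
scene [193.9, 352.7] 0.8 [0.49   0.3745 0.014 ]
scene [414.6, 266.3] 0.54 [ 0.4487 -0.1862  0.014 ]
exp bbox [315.598  202.8733] [51.3512 54.8466]
```

The cap is standing in the well: the side and scene positions match the well's, and the floor contact was felt before release. Now back to the shaker.

servo_tool --offset '[[-0.01,0.022,-0.02],[-0.0215,0.0445,0],[-0.0215,0.0445,0],[-0.0215,0.0445,0],[-0.0215,0.0445,0]]' --dr '[[0,0,0],[0,0,0],[0,0,0],[0,0,0],[0,0,0]]' --grip '[0.085,0.085,0.085,0.085,0.085]'

```text
t: 14.8
tool_pos: [0.4774, 0.1465, 0.2538]
eef_rot: [3.071, 0.661, -0.001]
contact_force: [0.5, -1.6, -0.6]
grip_width: 0.0852
grip_force: 0.0
```

servo_tool --offset '[[-0.0215,0.0445,0],[-0.0215,0.0445,0],[-0.0215,0.0445,0],[-0.0215,0.0445,0],[-0.0215,0.0445,0]]' --dr '[[0,0,0],[0,0,0],[0,0,0],[0,0,0],[0,0,0]]' --grip '[0.085,0.085,0.085,0.085,0.085]'

```text
t: 15.3
tool_pos: [0.4709, -0.1005, 0.2541]
eef_rot: [3.071, 0.661, -0.0]
contact_force: [1.4, 0.5, -0.2]
grip_width: 0.0852
grip_force: 0.0
```

servo_tool --offset '[[-0.0215,0.0445,0],[-0.0215,0.0445,0],[-0.0215,0.0445,0],[0,0,0],[0,0,0]]' --dr '[[0,0,0],[0,0,0],[0,0,0],[0,0,0],[0,0,0]]' --grip '[0.085,0.085,0.085,0.085,0.085]'

```text
t: 15.8
tool_pos: [0.467, -0.2477, 0.2534]
eef_rot: [-3.07, -0.656, 0.001]
contact_force: [-0.1, 1.1, 1.2]
grip_width: 0.0854
grip_force: 0.0
```

```bash
cat > neck.py <<'E'
from h import *
import sys
np.set_printoptions(precision=4,suppress=True)
s=bot.observe(); W=cam("wrist"); T=R.from_rotvec(s["eef_rot"]).as_matrix(); p=s["tool_pos"];print(p,T.T@[0,0,-1],s["grip_width"])
im=eyes.read_camera("wrist");cv2.imwrite(f"pics/{sys.argv[1]}.png",im[:,:,::-1])
for t,z in(("strainer_neck",.155),("strainer",.104),("tin",0)):
    for d in eyes.spot_point(t,"wrist")[:1]:
        P=onz("",d["location"],z,W); print(t,d["location"],round(d["conf"],2),P,T.T@(P-p))
for t in("strainer","tin"): print(t,eyes.search_frame(t,"wrist")[:1])
a=np.linspace(0,6.28,90)
def bb(w):
    P=np.array([proj("",[w[0]+r*np.cos(t),w[1]+r*np.sin(t),z],W) for r,z in((.0465,.122),(.0465,.125),(.017,.168)) for t in a]);return np.r_[P.min(0),P.max(0)]
for d in eyes.search_frame("strainer","wrist")[:1]:
    b=np.array(d["bbox"]); e=np.r_[b[:2]-b[2:]/2,b[:2]+b[2:]/2]
    q=least_squares(lambda w:bb(w)-e,(.466,-.327)); print("flange",q.x,q.fun,T.T@(np.r_[q.x,.125]-p))
E
python3 neck.py w11
```

```text
[ 0.467  -0.2477  0.2534] [0.0004 0.0021 1.    ] 0.0853528848732296
strainer_neck [426.2, 289.4] 0.61 [ 0.4684 -0.3249  0.155 ] [-0.0303  0.0713  0.0982]
strainer [408.7, 256.8] 0.79 [ 0.4717 -0.3244  0.104 ] [-0.027   0.0723  0.1492]
tin [381.2, 226.7] 0.73 [ 0.4659 -0.3237  0.    ] [-0.032   0.0694  0.2532]
strainer [{'bbox': [415.1, 268.1, 130.5, 130.2], 'conf': 0.75}]
tin [{'bbox': [390.9, 227.2, 78.1, 58.3], 'conf': 0.97}]
flange [ 0.4686 -0.3255] [-0.6783  3.2905  0.6654 -3.8855] [-0.0303  0.072   0.1282]
```

Short by about 75 mm, so I'll finish the approach and measure again.

servo_tool --offset '[[-0.015,0.036,0],[-0.015,0.036,0],[0,0,0],[0,0,0]]' --dr '[[0,0,0],[0,0,0],[0,0,0],[0,0,0]]' --grip '[0.085,0.085,0.085,0.085]'

```text
t: 16.55
tool_pos: [0.4697, -0.3251, 0.254]
eef_rot: [-3.071, -0.659, 0.0]
contact_force: [1.0, 0.5, 0.6]
grip_width: 0.0849
grip_force: 0.0
```

```bash
python3 neck.py w12
```

```text
[ 0.4697 -0.3251  0.254 ] [-0.      0.0007  1.    ] 0.08489067485203214
strainer_neck [313.1, 248.3] 0.81 [ 0.4667 -0.3261  0.155 ] [-0.0031 -0.0003  0.099 ]
strainer [313.1, 223.2] 0.97 [ 0.4688 -0.3249  0.104 ] [-0.0007 -0.0005  0.15  ]
strainer [{'bbox': [311.5, 228.6, 134.4, 131.5], 'conf': 0.92}]
tin []
flange [ 0.4677 -0.3243] [-0.1927  0.6682  0.1934 -0.7862] [-0.0015 -0.0015  0.129 ]
```

servo_tool --offset '[[-0.002,-0.0005,0.03],[0,0,0.03],[0,0,0.025],[0,0,0],[0,0,0]]' --dr '[[0,0,0],[0,0,0],[0,0,0],[0,0,0],[0,0,0]]' --grip '[0.085,0.085,0.085,0.07,0.055]'

```text
t: 17.4
tool_pos: [0.468, -0.3249, 0.1698]
eef_rot: [-3.071, -0.661, 0.0]
contact_force: [-0.0, 0.2, 0.7]
grip_width: 0.0584
grip_force: 0.0
```

servo_tool --offset '[[0,0,0],[0,0,0],[0,0,0],[0,0,0],[0,0,0]]' --dr '[[0,0,0],[0,0,0],[0,0,0],[0,0,0],[0,0,0]]' --grip '[0.045,0.04,0.036,0.03,0.025]'

```text
t: 17.9
tool_pos: [0.4684, -0.3253, 0.1707]
eef_rot: [3.07, 0.661, 0.002]
contact_force: [-0.7, 2.5, 6.4]
grip_width: 0.0316
grip_force: 59.3
```

servo_tool --offset '[[0,0,-0.008],[0,0,-0.012],[0,0,-0.015],[0,0,-0.015],[0,0,0]]' --dr '[[0,0,0],[0,0,0],[0,0,0],[0,0,0],[0,0,0]]' --grip '[0.025,0.025,0.025,0.025,0.025]'

```text
t: 18.4
tool_pos: [0.4693, -0.3261, 0.2227]
eef_rot: [3.067, 0.66, 0.006]
contact_force: [-0.6, -0.9, -1.1]
grip_width: 0.0315
grip_force: 59.5
```

```bash
python3 neck.py w13; python3 - <<'E'
from h import *
np.set_printoptions(precision=4,suppress=True)
for n in("side","scene"):
    im=eyes.read_camera(n);cv2.imwrite(f"pics/{n}_lift.png",im[:,:,::-1]);c=cam(n)
    for t,z in(("tin",0),("strainer",.154)):
        for d in eyes.spot_point(t,n)[:2]: print(n,t,d["location"],round(d["conf"],2),onz("",d["location"],z,c))
E
```

```text
[ 0.4693 -0.3261  0.2227] [-0.0026 -0.005   1.    ] 0.03147156879659299
strainer_neck [315.0, 310.0] 0.65 [ 0.444  -0.3388  0.155 ] [-0.0284  0.0009  0.0677]
strainer [314.4, 258.4] 0.92 [ 0.4546 -0.334   0.104 ] [-0.0169  0.0005  0.1187]
strainer [{'bbox': [313.6, 270.4, 194.6, 186.7], 'conf': 0.84}]
tin [{'bbox': [306.1, 185.2, 114.2, 37.5], 'conf': 0.65}]
flange [ 0.4537 -0.3337] [ 22.4085  19.2948 -22.5582 -26.8122] [-0.0175  0.      0.0977]
side tin [457.8, 302.0] 0.6 [ 0.4672 -0.3225  0.    ]
side tin [196.6, 309.3] 0.45 [0.5274 0.2899 0.    ]
side strainer [467.7, 255.2] 0.81 [ 0.4658 -0.3233  0.154 ]
scene tin [443.9, 251.2] 0.7 [ 0.4705 -0.3259  0.    ]
scene strainer [452.7, 193.4] 0.84 [ 0.4653 -0.3281  0.154 ]
scene strainer [452.9, 175.6] 0.21 [ 0.5439 -0.4339  0.154 ]
```

```bash
cat > fin.py <<'E'
from h import *
import sys
np.set_printoptions(precision=4,suppress=True)
s=bot.observe();T=R.from_rotvec(s["eef_rot"]).as_matrix();p=s["tool_pos"]
yaw=.2412;t=np.radians(55);u=np.array([-np.cos(yaw),-np.sin(yaw),0]);z=np.cos(t)*u+[0,0,np.sin(t)]
lens=np.array([.637,-.0275,.088]); d=float(sys.argv[1])
goal=lens+z*(d+.0665); a=T[:,2];b=-z
ax=np.cross(a,b);ang=np.arctan2(np.linalg.norm(ax),a@b);ax=ax/(np.linalg.norm(ax)+1e-12)
print("p",p,"goal",goal,"shift tool now",T.T@(goal-p),"rot tool",T.T@ax*ang,"ang",ang,"q",s["q"],"qv",abs(s["qvel"]).max(),"F",s["contact_force"],"gf",s["grip_force"],s["t"])
O=p-T[:,2]*-.0665 if 0 else p+T[:,2]*.0665
print("strainer in tablet: along",(O-lens)@z,"lateral",(O-lens)-z*((O-lens)@z))
E
python3 fin.py .16
```

```text
p [ 0.4678 -0.3252  0.2192] goal [ 0.5108 -0.0585  0.2735] shift tool now [ 0.1489 -0.2253 -0.0544] rot tool [-0.1111  0.6008  0.    ] ang 0.6110306862689843 q [ 0.8624  0.1907 -0.3397  1.6964  0.0663  1.2661 -0.6385] qv 0.001954189120245045 F [-0.4143 -0.1098 -1.0103] gf 59.5144953019917 19.05
strainer in tablet: along 0.18802010318634038 lateral [-0.0645 -0.2719 -0.0893]
```

servo_tool --offset '[[0,0,-0.03],[0,0,-0.03],[0.02,-0.03,-0.01],[0.025,-0.038,0],[0.025,-0.038,0]]' --dr '[[0,0,0],[0,0,0],[0,0,0],[0,0,0],[0,0,0]]' --grip '[0.025,0.025,0.025,0.025,0.025]'

```text
t: 19.55
tool_pos: [0.4883, -0.1988, 0.29]
eef_rot: [3.071, 0.658, 0.002]
contact_force: [0.5, 0.9, -0.7]
grip_width: 0.0314
grip_force: 59.9
```

servo_tool --offset '[[0.025,-0.038,0],[0.025,-0.038,0],[0.02,-0.03,0],[0,0,0]]' --dr '[[0,0,0],[0,0,0],[0,0,0],[0,0,0]]' --grip '[0.025,0.025,0.025,0.025]'

```text
t: 19.95
tool_pos: [0.509, -0.0671, 0.29]
eef_rot: [-3.066, -0.677, -0.003]
contact_force: [0.2, 0.5, -0.1]
grip_width: 0.0316
grip_force: 59.9
```

servo_tool --offset '[[0,0,0],[0,0,0],[0,0,0],[0,0,0],[0,0,0]]' --dr '[[-0.02,0.11,0],[-0.022,0.12,0],[-0.022,0.12,0],[-0.022,0.12,0],[-0.022,0.12,0]]' --grip '[0.025,0.025,0.025,0.025,0.025]'

```text
t: 20.45
tool_pos: [0.5133, -0.0814, 0.2887]
eef_rot: [-2.932, -0.622, -0.891]
contact_force: [-1.3, -0.8, 0.6]
grip_width: 0.0313
grip_force: 59.9
```

```bash
python3 fin.py .12
```

```text
p [ 0.5133 -0.0814  0.2887] goal [ 0.5331 -0.0531  0.2408] shift tool now [-0.0003 -0.0234  0.0542] rot tool [-0.0024  0.0327  0.    ] ang 0.03275365147140306 q [ 0.5191 -0.3017 -0.1953  2.1187 -0.4663  0.8628 -0.6105] qv 1.8980248484731697 F [-1.322  -0.7521  0.5765] gf 59.91920677945018 20.45
strainer in tablet: along 0.17416141768231558 lateral [ 0.0087 -0.0215  0.0023]
```

servo_tool --offset '[[0,-0.008,0.02],[0,-0.008,0.02],[0,-0.007,0.013],[0,0,0],[0,0,0]]' --dr '[[0,0,0],[0,0,0],[0,0,0],[0,0,0],[0,0,0]]' --grip '[0.025,0.025,0.025,0.025,0.025]'

```text
t: 20.95
tool_pos: [0.5337, -0.049, 0.2412]
eef_rot: [-2.927, -0.633, -0.882]
contact_force: [-0.2, -0.7, -0.6]
grip_width: 0.0316
grip_force: 59.9
```

```bash
python3 fin.py .12
```

```text
p [ 0.5337 -0.049   0.2412] goal [ 0.5331 -0.0531  0.2408] shift tool now [-0.0022  0.0034 -0.0005] rot tool [-0.0107  0.0363 -0.    ] ang 0.03781783320290911 q [ 0.4843 -0.2362 -0.2608  2.163  -0.4648  0.7334 -0.6566] qv 0.017638435653562407 F [-0.1907 -0.6841 -0.6379] gf 59.8666644282639 20.95
strainer in tablet: along 0.11952486205040345 lateral [-0.0017  0.0037 -0.0006]
```

servo_tool --offset '[[-0.003,0.003,0],[0,0,0],[0,0,0],[0,0,0],[0,0,0]]' --dr '[[-0.01,0.03,0],[0,0,0],[0,0,0],[0,0,0],[0,0,0]]' --grip '[0.025,0.025,0.025,0.025,0.025]'

```text
t: 21.45
tool_pos: [0.533, -0.0525, 0.2403]
eef_rot: [-2.916, -0.629, -0.931]
contact_force: [-0.2, -0.7, -1.3]
grip_width: 0.0311
grip_force: 59.9
```

```bash
python3 fin.py .12; python3 - <<'E'
from h import *
np.set_printoptions(precision=4,suppress=True)
r={}
for n in("side","scene"):
    im=eyes.read_camera(n);cv2.imwrite(f"pics/{n}_end.png",im[:,:,::-1]);c=cam(n)
    for t,z in(("strainer",.186),("strainer_neck",.228),("tin",0),("cap",.014),("jigger",.014),("shot_glass",0),("spice_shaker",0)):
        for d in eyes.spot_point(t,n)[:2]:
            print(n,t,d["location"],round(d["conf"],2),onz("",d["location"],z,c)); r.setdefault(t,{}).setdefault(n,ray("",d["location"],c))
for t in("strainer","strainer_neck"):
    if len(r.get(t,{}))==2: print(t,tri(list(r[t].values())))
E
```

```text
p [ 0.533  -0.0525  0.2403] goal [ 0.5331 -0.0531  0.2408] shift tool now [ 0.0001  0.0006 -0.0005] rot tool [-0.0005  0.0056  0.    ] ang 0.005645445226004962 q [ 0.4768 -0.2497 -0.239   2.1886 -0.5059  0.7025 -0.6091] qv 0.0033796399172006724 F [-0.1978 -0.654  -1.2928] gf 59.92367662489414 21.45
strainer in tablet: along 0.11955181698195082 lateral [-0.0006  0.0004 -0.0004]
side strainer [336.2, 224.3] 0.43 [ 0.5714 -0.0482  0.186 ]
side strainer_neck [337.6, 214.2] 0.5 [ 0.5562 -0.0493  0.228 ]
side tin [456.3, 300.4] 0.84 [ 0.4726 -0.3205  0.    ]
side cap [407.8, 311.8] 0.81 [ 0.4415 -0.1958  0.014 ]
side cap [476.9, 340.1] 0.7 [ 0.3413 -0.3273  0.014 ]
side jigger [196.2, 309.4] 0.77 [0.5145 0.2883 0.014 ]
side shot_glass [204.5, 263.2] 0.96 [0.6813 0.2741 0.    ]
side spice_shaker [410.8, 244.0] 0.46 [ 0.6792 -0.2585  0.    ]
scene strainer [335.4, 198.1] 0.81 [ 0.5628 -0.037   0.186 ]
scene strainer [345.3, 180.9] 0.22 [ 0.6285 -0.1305  0.186 ]
scene strainer_neck [345.9, 180.9] 0.9 [ 0.5436 -0.0482  0.228 ]
scene tin [445.2, 250.7] 0.94 [ 0.4701 -0.3307  0.    ]
scene cap [481.9, 265.2] 0.88 [ 0.35   -0.3097  0.014 ]
scene cap [195.0, 353.2] 0.68 [0.4874 0.3738 0.014 ]
scene jigger [221.1, 330.0] 0.65 [0.5193 0.2972 0.014 ]
scene shot_glass [187.2, 300.1] 0.81 [0.679 0.277 0.   ]
scene spice_shaker [362.4, 230.0] 0.71 [ 0.6922 -0.2635  0.    ]
strainer [ 0.5769 -0.0494  0.1796]
strainer_neck [ 0.5488 -0.0497  0.2294]
```

```bash
python3 -c "
from station import order
print(order.job_done())"
```

```text
the job is handed in; nothing more can be done
None
```

I handed the job in at about 22 s: by my measurements the cap is in the caddy's empty well and the strainer is held still, square to the tablet's camera, about 12 cm out and within 1 cm of centre; no verdict came back, and joint 2 briefly read −0.3017 against its −0.3 limit on the way.

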